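# Clean the trial lenses at the pump dispenser

### The arm

A 7-joint arm with a two-finger parallel gripper is mounted at the origin on the work surface. World frame = base frame: x ahead of the robot, y to its left, z up, the work surface at z = 0. Lengths are in m, angles in degrees, forces in N, time in s.
With the tool pointing down it reaches from about 0.4 to 0.925 m from the base axis. Payload 5.6 kg.
Tool frame: the origin (TCP) lies midway between the tips of the shut fingers; the grasp point (between the pads) lies behind it (env.hold_point_z is the z of the grasp point in the tool frame, in m); z points along the fingers, y is the line along which they close (so a half turn about z gives the same grasp; the last joint's range is limited). The gripper opens to 85 mm and grips with 20 to 120 N. Pads are 22 mm wide; open, the fingers measure 114 mm over their backs; the gripper's body (76 mm by 85 mm) begins 54 mm behind the grasp point. The pads swing forward as they close: fully open they stand 13 mm farther back than shut.
Start: joints at [60.734, 26.786, -0.665, 91.828, 0.344, 61.387, -3.226], TCP at [0.293, -0.58, 0.231] pointing down, gripper open.
Joint ranges: [-144.91, 144.91], [-17.63, 115.5], [-89.93, 88.59], [15.96, 139.68], [-74.01, 254.01], [8.47, 105.57], [-167.45, 167.45]. Speed limits (degrees/s): [147.25, 147.25, 180, 180, 180, 180, 180].

### API

Orientations are given as [roll, pitch, yaw] about the fixed x, y, z axes, in that order (R = Rz(yaw) Ry(pitch) Rx(roll)).
In Python, from plant import status, viewer, ticket, env gives the robot as it stands.
- The arm moves only by the tool apply_moves, never from a script. Its argument "plan" is a list of rows, each an object of numbers: "grip": the finger opening in cm, from 0 to 8.54; "x", "y", "z": the shift along the tool's x, y, z in cm; "rx", "ry", "rz": the turn, a rotation vector about the tool's x, y, z in degrees. A call has 1 to 20 rows; each row shifts and turns the commanded pose from where the row before left it, along the tool's axes as they then stand; what a row does not reach is not made up. A row lasts 1/10 s, in which the tool goes at most 50 mm and 8.59 degrees, less where a joint would pass 70% of its speed; a pose out of reach is approached as far as the arm can. A call with a gripper value outside its range is refused whole. The fingers move at their own pace and stop on an object; "grip_force" is the grip in N (left out, the last holds). Time passes only in rows, so rows that do not move let the fingers close. It gives the time, the measured TCP pose, the force, the opening and the grip force at its end, in the units of the state.
- status.observe(): the state, without advancing time (a new reading comes with each control period).
- viewer.camera(name): name is "side" or "top" or "wrist"; returns the picture (384x512x3 uint8, red, green, blue); there is no depth.
- viewer.camera_params(name): a dict with "fovy" (degrees; the focal length in pixels is half the picture's height over the tangent of half this angle, whatever the lens; pixels are square), "cx", "cy" (the principal point, pixels), "k1" (the pictures are not rectified: a ray, as slopes to the right and down, at radius r is drawn at 1 + k1 r^2 times it, then the intrinsics apply), "cam_to_world" (4x4, takes a point from camera to world coordinates); the wrist camera has in their place "hand_eye" (4x4, takes a point from camera to tool coordinates, whose origin is the TCP and whose axes are the flange's). Camera axes: x right, y down, z forward; pixel columns grow to the right and rows downward; lengths in m; the calibration is good to about 2 mm. A picture is of the moment at which its call begins: read the wrist's pose just before it. camera_params takes no time and is no camera call.
- ticket.job_done(): hands the job in; it is judged then, once.
The state is a dict: "time_s": time; "q": joint angles; "dq": joint speeds; "tau": joint torques, N m; "tool_pos": TCP position; "orientation": TCP orientation; "contact_force": force on the tool from outside, world axes, zero at the start; "torque": the same for the moment, N m; "gripper_width": finger opening in m; "gripper_force": force on a finger pad.
Only numpy, scipy, OpenCV 4.12 (cv2) and the standard library are available. Lean on these libraries where they do the work, as an engineer would, in place of code of your own. Each camera call takes 0.05 s, during which the arm holds its last target. There are 200 camera calls.

### The job

Clean the two trial lenses: take the lens rack with the yellow grip off its double hook and set it down, without dropping it, upright on the blue outline in the drip tray of the cleaner dispenser, lined up with the outline so that the lenses face the nozzle (either side forward), then let go. Only after that press the dispenser's blue nozzle cap all the way down and let it spring back up. Leave the empty rack hanging on its hook and do not move or knock over the two small drops bottles.

Things in the scene. Friction and masses are not known exactly. Their poses are not given: they have to be found in the camera images.
- lens_rack: Lens rack, about 0.16 kg, hanging on stand_a, axes near the stand's: green base plate 56 (x) x 96 (y) x 6 mm with two round lenses (36 mm, rims red and black, facing along x, tops 44 mm above the underside), under a steel arch handle 92 mm wide in the y-z plane. Origin: centre of the underside; z up. Half a turn about z changes only the rim colours.
- lens_rack_bar (a point): Middle of the round 8 mm top bar (along the rack's y) of the lens rack's arch, on its axis, 100 mm above the rack's origin.
- lens_rack_grip (a point): Place to grip the lens rack, 124 mm above its origin, on the yellow tab that stands on the bar: 26 (x) x 14 (y) mm, its top 140 mm above the rack's origin. Pinch it from above across its 14 mm (fingers closing along the rack's y).
- stand_a: Fixed steel stand of the lens rack, origin on the table under the hung bar. A 14 mm post stands 78 mm behind (+x); from it two prongs (6 mm thick, axes at y = +-14 mm, 125 mm high) run towards -x under the rack's bar. Its -x side, about towards the robot, is open; nothing stands above it.
- stand_a_seat (a point): Where the middle of the lens rack's bar axis hangs on stand_a, 132 mm above the table.
- stand_a_tips (a point): Midway between the turned-up prong ends of stand_a, which reach 25 mm out (-x) from the seat and 139 mm high. To free the rack lift it 20 to 40 mm (beyond 46 mm its lenses strike the prongs from below), then move it 70 mm or more along the stand's -x before raising it further.
- spare_rack: Empty rack of the same shape with a blue grip tab and no lenses, hanging on a second stand just like stand_a; it must stay there. Its tab's top is 172 mm above the table. Origin: centre of the underside.
- station: Fixed cleaner dispenser, origin on the table, z up. At its -x end a drip tray centred at x = -75 mm, 106 (x) x 138 (y) mm inside, floor 10 mm and rim 16 mm above the table; at x = +70 mm a white pump bottle with a blue band, 64 mm wide. The nozzle points to -x, so the lenses face it when the rack's x is parallel to this x (either way round).
- tray_mark (a point): Centre of the blue outline, 62 (x) x 102 (y) mm, on the drip tray's floor (10 mm above the table); axes as the station.
- cap_top (a point): Centre of the flat top of the blue nozzle cap (36 mm disc with a spout to the station's -x), 178 mm above the table when up. It moves straight down 10 mm on a spring: starts to yield at about 3 N, fully down at 9 N; it springs back by itself.
- cap (a joint): Travel of the nozzle cap: 0 up, 0.010 m fully down.
- drops_white: White drops bottle with green cap, 28 mm wide, 62 mm tall, loose, standing beside the pump bottle (on the station's +y side). Origin: centre of the underside.
- drops_amber: Amber drops bottle with black cap, 30 mm wide, 66 mm tall, loose, standing beside stand_a's post (on the stand's +y side). Origin: centre of the underside.
Not all that is in view belongs to the job. What is shaped like the stand_a but turquoise is not meant.

How it is judged:
By the outcome, as a careful person would: the job done as asked, in the order asked, and still so for the second after the job is handed in, with the robot touching nothing.
It also fails if it takes over 51 s, if anything falls off the work surface, if the arm or the gripper's body presses on something with over 40 N, if the wrist force passes 120 N, or if a joint passes its speed limit or range.

## Working session

There is one attempt and no reset: what is moved stays moved. The work goes in short steps, Python scripts to look and compute and a tool call to move; the robot and the scene stay as the last step left them, time stands still between calls to the robot, and variables do not carry over. Pictures are saved under pics/ and viewed, at most 10 in all, crops included, and the job is handed in when it is done.

Besides the shell and the picture viewer there is one more tool, called after "Request:" as name(argument=value, ...) on one line, values as JSON. apply_moves: Moves the arm, as the interface text tells. Its arguments: {"type":"object","properties":{"plan":{"type":"array"},"grip_force":{"type":"number"}},"required":["plan"]}

```bash
mkdir -p pics; ls; python3 - <<'E'
from plant import status, viewer, ticket, env
import cv2, numpy as np
s=status.observe(); print(s['time_s'],s['tool_pos'],s['orientation'],s['gripper_width'],env.hold_point_z)
for n in ['side','top','wrist']:
    p=viewer.camera_params(n); print(n,{k:(np.round(v,4).tolist()) for k,v in p.items()})
    im=viewer.camera(n); cv2.imwrite(f'pics/{n}0.png',im[:,:,::-1])
a=cv2.imread('pics/side0.png');b=cv2.imread('pics/top0.png')
E
```

```text
pics
0.0 [ 0.29277668 -0.57969568  0.23033324] [-1.79898119e+02  6.43674479e-03  2.67988585e+01] 0.08573670443132833 -0.0187
side {'fovy': 55.6192, 'cx': 256.1618, 'cy': 188.9928, 'k1': -0.075, 'cam_to_world': [[-0.7749, -0.4554, 0.4383, 0.0174], [-0.632, 0.5541, -0.5418, 0.5707], [0.0038, -0.6968, -0.7172, 0.8408], [0.0, 0.0, 0.0, 1.0]]}
top {'fovy': 50.5383, 'cx': 248.8367, 'cy': 193.7083, 'k1': 0.0104, 'cam_to_world': [[-0.0245, -0.9816, 0.1895, 0.2271], [-0.9994, 0.0285, 0.0181, 0.0363], [-0.0232, -0.1889, -0.9817, 1.2994], [0.0, 0.0, 0.0, 1.0]]}
wrist {'fovy': 63.2243, 'cx': 258.5396, 'cy': 193.1022, 'k1': -0.0627, 'hand_eye': [[0.0004, -0.9602, -0.2794, 0.0716], [1.0, 0.0007, -0.0009, -0.0005], [0.0011, -0.2794, 0.9602, -0.1426], [0.0, 0.0, 0.0, 1.0]]}
```

View pics/top0.png

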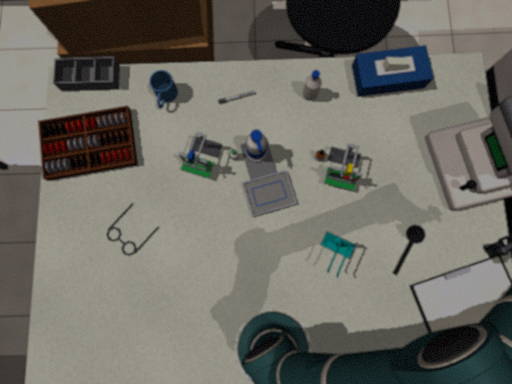

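View pics/side0.png

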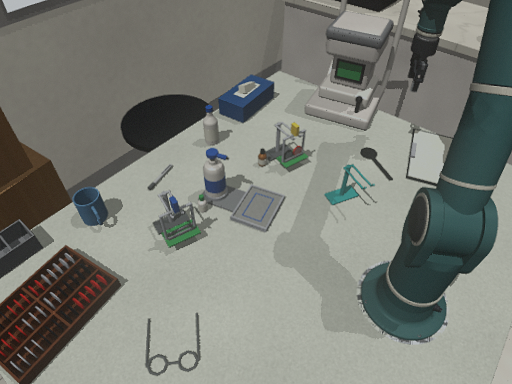

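Top view candidates: the yellow-tab rack at (349,170), the spare with a blue tab at (190,157), and the turquoise lookalike stand at (338,243). The station has its cap at (257,137) and outline at (270,190), and there is a decoy pump bottle at (313,85). In the side view the yellow tab is at (296,128), the cap at (213,155) and the outline at (258,208). I choose the yellow tab and will check it in enlarged crops.

```bash
python3 - <<'E'
import cv2, numpy as np
t=cv2.imread('pics/top0.png');s=cv2.imread('pics/side0.png')
def crop(im,x,y,w,h,f):
    c=cv2.resize(im[y:y+h,x:x+w],None,fx=f,fy=f,interpolation=cv2.INTER_CUBIC)
    c=cv2.convertScaleAbs(c,alpha=1.3)
    for i in range(0,w,10):
        cv2.line(c,(i*f,0),(i*f,6),(0,0,255),1)
        if i%20==0: cv2.putText(c,str(x+i),(i*f,16),0,.35,(0,0,255),1)
    for i in range(0,h,10):
        cv2.line(c,(0,i*f),(6,i*f),(0,0,255),1)
        if i%20==0: cv2.putText(c,str(y+i),(8,i*f+4),0,.35,(0,0,255),1)
    return c
a=np.hstack([crop(t,310,130,66,50,6),crop(t,236,120,66,50,6)])
b=np.hstack([crop(s,250,115,66,50,6),crop(s,190,140,66,50,6)])
cv2.imwrite('pics/c1.png',np.vstack([a,b]))
a=np.hstack([crop(t,236,165,66,50,6),crop(s,226,180,66,50,6)])
cv2.imwrite('pics/c2.png',a)
E
```

```text
(no output)
```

View pics/c1.png

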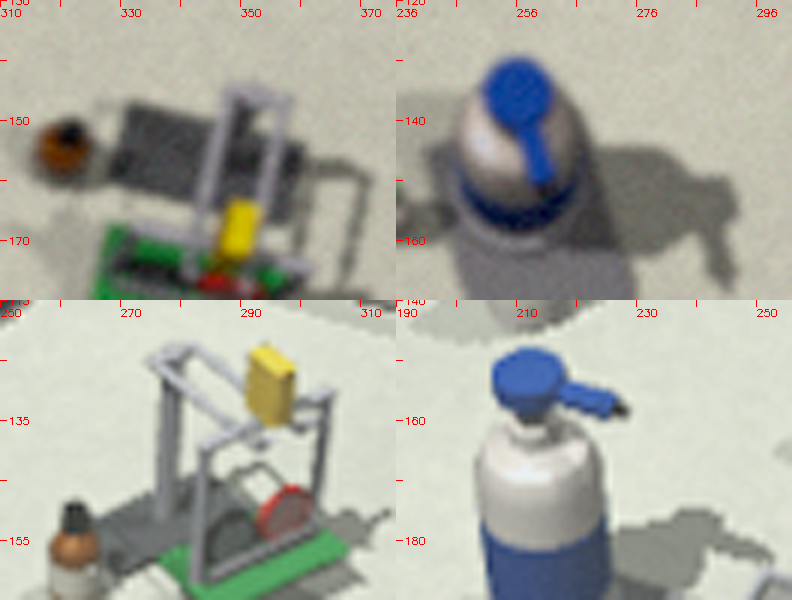

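View pics/c2.png

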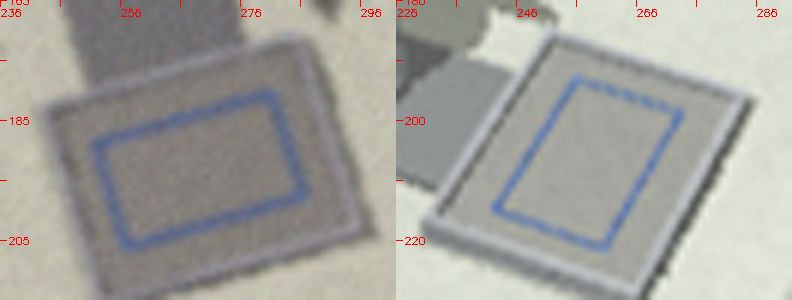

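The crops confirm the choice: a yellow tab on an arch over the green plate with red and black lenses, at top (349,168) and side (294,128). The amber bottle is beside the post. The cap centre is at top (256.3,135) and side (212,152.5). Next I triangulate.

```bash
cat > h.py <<'E'
import numpy as np, cv2
from scipy.optimize import least_squares
from scipy.spatial.transform import Rotation as R
from plant import status, viewer
def cam(n,state=None):
    p=viewer.camera_params(n)
    if n=='wrist':
        T=np.eye(4);T[:3,:3]=R.from_euler('xyz',state['orientation'],degrees=True).as_matrix();T[:3,3]=state['tool_pos']
        M=T@np.array(p['hand_eye'])
    else: M=np.array(p['cam_to_world'])
    f=192/np.tan(np.radians(p['fovy']/2))
    return dict(M=M,f=f,cx=p['cx'],cy=p['cy'],k1=p['k1'])
def proj(c,P):
    P=np.atleast_2d(P); q=(P-c['M'][:3,3])@c['M'][:3,:3]; s=q[:,:2]/q[:,2:]
    s=s*(1+c['k1']*(s**2).sum(1,keepdims=True)); return s*c['f']+[c['cx'],c['cy']]
def onplane(c,uv,z):
    return np.array([least_squares(lambda a:(proj(c,[a[0],a[1],z])[0]-u)/100,[.6,0],xtol=1e-12).x for u in np.atleast_2d(uv)])
def tri(cs,uvs):
    s=least_squares(lambda P:np.concatenate([proj(c,P)[0]-u for c,u in zip(cs,uvs)]),[.6,0,.1]); return s.x,np.abs(s.fun).max()
E
python3 - <<'E'
from h import *
t=cam('top');s=cam('side');np.set_printoptions(precision=4,suppress=True)
T=[252.3,188.8],[279.5,180.5],[286,197.5],[257,206]
S=[245.,0],
print('tab',tri([t,s],[[350.5,166],[295,126]]))
print('cap',tri([t,s],[[256.3,135],[212,152.5]]))
# outline: top corners TL,TR,BR,BL ; side 
Tm=np.array([[252,189],[279.8,180.8],[286.3,197.3],[257.3,205.8]])
Sm=np.array([[241.5,215],[255,193],[272.5,198.8],[260.5,221]])
print(onplane(t,Tm,.01),'\n',onplane(s,Sm,.01))
for m,n in [(Tm[i],None) for i in range(4)]: pass
print('ctr',tri([t,s],[Tm.mean(0),Sm.mean(0)]))
Q=onplane(t,Tm,.01);print(np.linalg.norm(np.diff(Q,axis=0),axis=1))
# plate green edges guess
print('plate dir from bar ends (side)',onplane(s,[[284,139],[304.5,131]],.132))
E
```

```text
tab (array([ 0.5184, -0.2382,  0.157 ]), np.float64(0.7948905327376679))
cap (array([0.6181, 0.0308, 0.1687]), np.float64(0.23433243624970146))
[[ 0.4912  0.0495]
 [ 0.5157 -0.0414]
 [ 0.4608 -0.0601]
 [ 0.4357  0.0339]] 
 [[ 0.4906  0.0546]
 [ 0.5168 -0.0408]
 [ 0.4591 -0.0561]
 [ 0.4325  0.0366]]
ctr (array([ 0.4772, -0.0045,  0.0038]), np.float64(0.10067169103967899))
[0.0941 0.0581 0.0973]
plate dir from bar ends (side) [[ 0.5213 -0.1898]
 [ 0.4949 -0.2659]]
```

The heights check out: the tab centre and top come out at 0.157, the cap at 0.169, and the mark at 0.004, all within coarse pixel error. The outline measures 95x58 (given 102x62) and the mark-to-cap distance is 146 mm (given 145). Next I move the wrist camera over the rack.

Request:
apply_moves(plan=[{"grip": 8.5, "z": -2.5}, {"z": -2.5}, {"x": 4, "y": -2.8}, {"x": 4, "y": -2.8}, {"x": 4, "y": -2.8}, {"x": 4, "y": -2.8}, {"x": 4, "y": -2.8}, {"x": 4, "y": -2.8}, {"x": 4, "y": -2.8}, {"x": 4, "y": -2.8}, {"rz": 7.3}, {"rz": 7.3}, {"rz": 7.3}, {"rz": 7.3}, {"rz": 7.3}, {"rz": 7.3}, {}])

```text
invalid input
```

```bash
python3 - <<'E'
from h import *; import pickle
s=status.observe(); im=viewer.camera('wrist'); print(s['time_s'],s['tool_pos'],s['orientation'],s['contact_force'])
pickle.dump(s,open('w1.pkl','wb')); cv2.imwrite('pics/w1.png',im[:,:,::-1])
print(proj(cam('wrist',s),[[.518,-.238,.16],[.477,-.0045,.01]]))
E
```

```text
0.15 [ 0.29285097 -0.57982621  0.23056209] [-1.79924325e+02  5.19302845e-03  2.67977211e+01] [ 0.19126949 -0.06029882  0.10578456]
[[  57.16833772 -136.7224407 ]
 [ -74.2316725  -148.10064628]]
```

Request:
apply_moves(plan=[{"grip": 8.5, "x": 0, "y": 0, "z": -2.5, "rx": 0, "ry": 0, "rz": 0}])

```text
time_s: 0.3
tool_pos: [0.2919, -0.5781, 0.2525]
orientation: [-179.5, 0.0, 26.8]
contact_force: [0.7, -0.6, -0.2]
gripper_width: 0.0848
gripper_force: 0.0
```

Request:
apply_moves(plan=[{"z": -2.5}, {"x": 4, "y": -2.8}, {"x": 4, "y": -2.8}, {"x": 4, "y": -2.8}, {"x": 4, "y": -2.8}, {"x": 4, "y": -2.8}, {"x": 4, "y": -2.8}, {"x": 4, "y": -2.8}, {"x": 4, "y": -2.8}, {"rz": 7.3}, {"rz": 7.3}, {"rz": 7.3}, {"rz": 7.3}, {"rz": 7.3}, {"rz": 7.3}, {"z": 0}])

```text
invalid input
```

```bash
python3 - <<'E'
from h import *; import pickle
s=status.observe(); im=viewer.camera('wrist'); print(s['time_s'],s['tool_pos'],s['orientation'],s['contact_force'])
pickle.dump(s,open('w1.pkl','wb')); cv2.imwrite('pics/w1.png',im[:,:,::-1])
print(proj(cam('wrist',s),[[.518,-.238,.16],[.477,-.0045,.01]]))
E
```

```text
0.3 [ 0.29191144 -0.57810785  0.25252107] [-1.79542063e+02  2.37124119e-02  2.68011096e+01] [ 0.74162361 -0.58708678 -0.24041319]
[[  23.55488974 -204.61545264]
 [ -71.63315903 -153.82774088]]
```

All keys are required in each row.

Request:
apply_moves(plan=[{"grip": 8.5, "x": 0, "y": 0, "z": -2.5, "rx": 0, "ry": 0, "rz": 0}, {"grip": 8.5, "x": 4, "y": -2.8, "z": 0, "rx": 0, "ry": 0, "rz": 0}, {"grip": 8.5, "x": 4, "y": -2.8, "z": 0, "rx": 0, "ry": 0, "rz": 0}, {"grip": 8.5, "x": 4, "y": -2.8, "z": 0, "rx": 0, "ry": 0, "rz": 0}, {"grip": 8.5, "x": 4, "y": -2.8, "z": 0, "rx": 0, "ry": 0, "rz": 0}, {"grip": 8.5, "x": 4, "y": -2.8, "z": 0, "rx": 0, "ry": 0, "rz": 0}, {"grip": 8.5, "x": 4, "y": -2.8, "z": 0, "rx": 0, "ry": 0, "rz": 0}, {"grip": 8.5, "x": 4, "y": -2.8, "z": 0, "rx": 0, "ry": 0, "rz": 0}, {"grip": 8.5, "x": 4, "y": -2.8, "z": 0, "rx": 0, "ry": 0, "rz": 0}, {"grip": 8.5, "x": 0, "y": 0, "z": 0, "rx": 0, "ry": 0, "rz": 7.3}, {"grip": 8.5, "x": 0, "y": 0, "z": 0, "rx": 0, "ry": 0, "rz": 7.3}, {"grip": 8.5, "x": 0, "y": 0, "z": 0, "rx": 0, "ry": 0, "rz": 7.3}, {"grip": 8.5, "x": 0, "y": 0, "z": 0, "rx": 0, "ry": 0, "rz": 7.3}, {"grip": 8.5, "x": 0, "y": 0, "z": 0, "rx": 0, "ry": 0, "rz": 7.3}, {"grip": 8.5, "x": 0, "y": 0, "z": 0, "rx": 0, "ry": 0, "rz": 7.3}, {"grip": 8.5, "x": 0, "y": 0, "z": 0, "rx": 0, "ry": 0, "rz": 0}])

```text
time_s: 1.95
tool_pos: [0.4777, -0.2359, 0.2813]
orientation: [180.0, -0.0, -17.0]
contact_force: [0.0, -0.2, 0.1]
gripper_width: 0.0852
gripper_force: 0.0
```

```bash
python3 - <<'E'
from h import *; import pickle
s=status.observe(); im=viewer.camera('wrist'); print(s['time_s'],s['tool_pos'],s['orientation'],s['contact_force'])
pickle.dump(s,open('w1.pkl','wb')); cv2.imwrite('pics/w1.png',im[:,:,::-1])
print(proj(cam('wrist',s),[[.518,-.238,.16],[.477,-.0045,.01]]))
E
```

```text
1.95 [ 0.47774034 -0.23594912  0.28128463] [ 1.79985892e+02 -1.35674740e-02 -1.70140492e+01] [ 0.00157588 -0.22462093  0.07144727]
[[247.9664103  141.79900128]
 [103.70645018 205.71876635]]
```

Request:
apply_moves(plan=[{"grip": 8.5, "x": 0, "y": -4, "z": 0, "rx": 0, "ry": 0, "rz": 0}, {"grip": 8.5, "x": 0, "y": -4, "z": 0, "rx": 0, "ry": 0, "rz": 0}, {"grip": 8.5, "x": 0, "y": 0, "z": 0, "rx": 0, "ry": 0, "rz": 0}, {"grip": 8.5, "x": 0, "y": 0, "z": 0, "rx": 0, "ry": 0, "rz": 0}])

```text
time_s: 2.4
tool_pos: [0.5013, -0.1588, 0.2813]
orientation: [180.0, -0.0, -16.7]
contact_force: [-0.9, -0.7, 0.5]
gripper_width: 0.0852
gripper_force: 0.0
```

```bash
python3 - <<'E'
from h import *; import pickle
s=status.observe(); im=viewer.camera('wrist'); print(s['time_s'],s['tool_pos'],s['orientation'],s['contact_force'])
pickle.dump(s,open('w2.pkl','wb')); cv2.imwrite('pics/w2.png',im[:,:,::-1])
a=cv2.imread('pics/w1.png');b=im[:,:,::-1]
def crop(im,x,y,w,h,f):
    c=cv2.resize(im[y:y+h,x:x+w],None,fx=f,fy=f,interpolation=cv2.INTER_CUBIC)
    for i in range(0,w,10):
        cv2.line(c,(i*f,0),(i*f,6),(0,0,255),1)
        if i%20==0: cv2.putText(c,str(x+i),(i*f,16),0,.35,(0,0,255),1)
    for i in range(0,h,10):
        cv2.line(c,(0,i*f),(6,i*f),(0,0,255),1)
        if i%20==0: cv2.putText(c,str(y+i),(8,i*f+4),0,.35,(0,0,255),1)
    return c
cv2.imwrite('pics/c3.png',np.hstack([crop(a,150,70,200,280,2),crop(b,240,70,200,280,2)]))
cv2.imwrite('pics/c4.png',crop(b,40,40,400,300,2))
E
```

```text
2.4 [ 0.50129832 -0.15878725  0.28130509] [ 1.79984107e+02 -8.23179255e-03 -1.67451060e+01] [-0.93184807 -0.71044851  0.53971274]
```

View pics/c3.png

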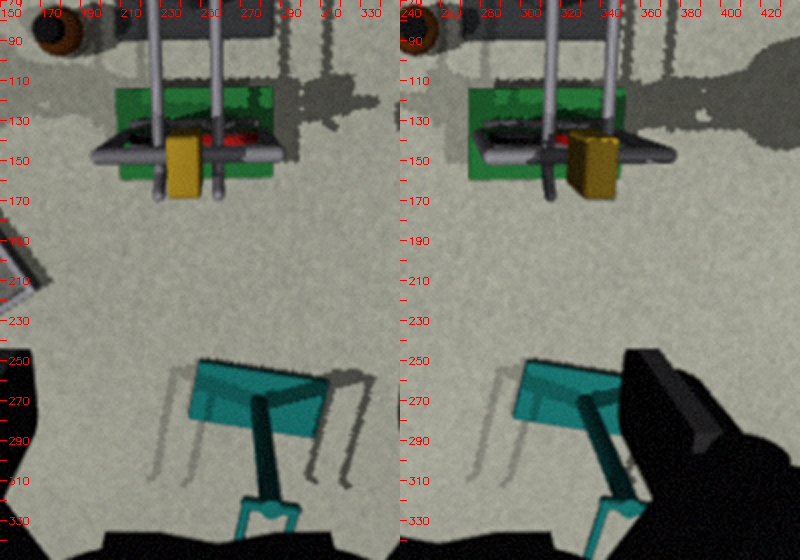

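View pics/w2.png

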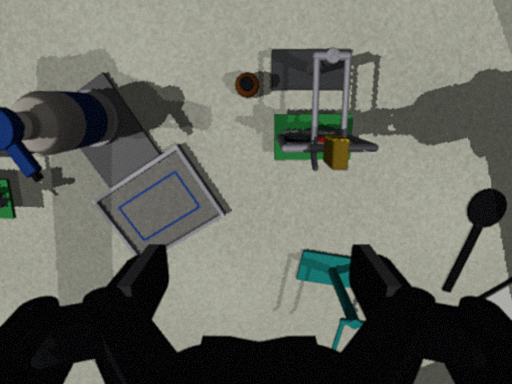

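The wrist view shows the yellow tab's top face at w1 (233–250, 138–169) and w2 (331–349, 139–169). The bar and plate are level in the picture, so the rack yaw is close to the tool's −17°. The outline's corners in w2 are about (119,208), (176,171), (200,207) and (145,240).

```bash
python3 - <<'E'
from h import *; import pickle
np.set_printoptions(precision=4,suppress=True)
s1=pickle.load(open('w1.pkl','rb'));s2=pickle.load(open('w2.pkl','rb'))
a=cam('wrist',s1);b=cam('wrist',s2);t=cam('top');sd=cam('side')
print('tab top',tri([a,b],[[241.8,154],[340.2,154.5]]))
print('tab front edge',tri([a,b],[[241.8,169],[340.5,169.5]]))
# bar ends -> yaw
e1=tri([a,b],[[196.5,148],[284,147]]); 
p=onplane(a,[[196.5,148],[291.5,147.2]],.132);d=p[0]-p[1];print('bar',p,np.degrees(np.arctan2(-d[0],d[1])),np.linalg.norm(d),p.mean(0))
p=onplane(b,[[281,147.8],[377.5,147.5]],.132);d=p[0]-p[1];print('bar',p,np.degrees(np.arctan2(-d[0],d[1])),np.linalg.norm(d),p.mean(0))
for nm,c,f,(x0,y0,x1,y1) in [('w2',b,'w2',(105,160,215,250)),('top',t,'top0',(245,172,295,212)),('side',sd,'side0',(236,188,280,226))]:
    im=cv2.imread(f'pics/{f}.png').astype(int); m=np.zeros(im.shape[:2],bool)
    sub=(im[...,0]-im[...,2]>25); m[y0:y1,x0:x1]=sub[y0:y1,x0:x1]
    n,l,st,_=cv2.connectedComponentsWithStats(m.astype(np.uint8),connectivity=8); k=1+np.argmax(st[1:,4]); v,u=np.where(l==k)
    Q=onplane(c,np.c_[u,v],.01); (ctr,sz,ang)=cv2.minAreaRect((Q*1000).astype(np.float32)); print(nm,len(u),ctr,sz,ang)
    im[m]=[0,0,255]
E
```

```text
tab top (array([ 0.5111, -0.2309,  0.1702]), np.float64(0.0017238157928147757))
tab front edge (array([ 0.4999, -0.2275,  0.1744]), np.float64(0.030272780063626215))
bar [[ 0.5237 -0.1882]
 [ 0.4983 -0.2736]] -16.555512277164933 0.08910733677173013 [ 0.511  -0.2309]
bar [[ 0.5243 -0.1867]
 [ 0.4987 -0.2744]] -16.299940019478182 0.09131591187180621 [ 0.5115 -0.2306]
w2 597 (475.22967529296875, -2.6209259033203125) (63.282474517822266, 103.6157455444336) 14.917738914489746
top 29 (443.278564453125, 13.304834365844727) (64.60187530517578, 22.00200653076172) 82.25525665283203
side 87 (475.06683349609375, -3.3296585083007812) (62.610557556152344, 103.91938781738281) 14.362546920776367
```

The measurements agree with each other. The tab top is at (0.511, −0.231, 0.170–0.174), with a given height of 0.172, and the rack yaw is −16.5°. The mark is at (0.475, −0.003) with yaw 14.7° and size 63x104. I move above the tab and start down.

Request:
apply_moves(grip_force=40, plan=[{"grip": 8.5, "x": 1.5, "y": 3.3, "z": 0, "rx": 0, "ry": 0, "rz": 0}, {"grip": 8.5, "x": 1.5, "y": 3.3, "z": 0, "rx": 0, "ry": 0, "rz": -0.3}, {"grip": 8.5, "x": 0, "y": 0, "z": 3, "rx": 0, "ry": 0, "rz": 0}, {"grip": 8.5, "x": 0, "y": 0, "z": 3, "rx": 0, "ry": 0, "rz": 0}, {"grip": 8.5, "x": 0, "y": 0, "z": 2, "rx": 0, "ry": 0, "rz": 0}, {"grip": 8.5, "x": 0, "y": 0, "z": 0, "rx": 0, "ry": 0, "rz": 0}, {"grip": 8.5, "x": 0, "y": 0, "z": 0, "rx": 0, "ry": 0, "rz": 0}, {"grip": 8.5, "x": 0, "y": 0, "z": 0, "rx": 0, "ry": 0, "rz": 0}])

```text
time_s: 3.25
tool_pos: [0.5112, -0.2323, 0.2028]
orientation: [180.0, -0.1, -16.7]
contact_force: [-0.3, -0.5, -0.0]
gripper_width: 0.0848
gripper_force: 0.0
```

```bash
python3 - <<'E'
from plant import status
from scipy.spatial.transform import Rotation as R; import numpy as np
s=status.observe();M=R.from_euler('xyz',s['orientation'],degrees=True).as_matrix()
print(s['tool_pos'],s['orientation'],'to go cm',100*M.T@(np.array([.511,-.2308,.142])-s['tool_pos']))
E
```

```text
[ 0.51117451 -0.2323468   0.20276185] [ 1.79968781e+02 -1.44518903e-01 -1.67350430e+01] to go cm [-0.07657765 -0.14641392  6.07593193]
```

Request:
apply_moves(grip_force=40, plan=[{"grip": 8.5, "x": -0.1, "y": -0.15, "z": 2, "rx": 0, "ry": 0, "rz": 0}, {"grip": 8.5, "x": 0, "y": 0, "z": 2, "rx": 0, "ry": 0, "rz": 0}, {"grip": 8.5, "x": 0, "y": 0, "z": 1, "rx": 0, "ry": 0, "rz": 0}, {"grip": 8.5, "x": 0, "y": 0, "z": 1, "rx": 0, "ry": 0, "rz": 0}, {"grip": 8.5, "x": 0, "y": 0, "z": 0, "rx": 0, "ry": 0, "rz": 0}, {"grip": 5, "x": 0, "y": 0, "z": 0, "rx": 0, "ry": 0, "rz": 0}, {"grip": 3, "x": 0, "y": 0, "z": 0, "rx": 0, "ry": 0, "rz": 0}, {"grip": 2, "x": 0, "y": 0, "z": 0, "rx": 0, "ry": 0, "rz": 0}, {"grip": 1.5, "x": 0, "y": 0, "z": 0, "rx": 0, "ry": 0, "rz": 0}, {"grip": 0.5, "x": 0, "y": 0, "z": 0, "rx": 0, "ry": 0, "rz": 0}, {"grip": 0.5, "x": 0, "y": 0, "z": 0, "rx": 0, "ry": 0, "rz": 0}, {"grip": 0.5, "x": 0, "y": 0, "z": 0, "rx": 0, "ry": 0, "rz": 0}, {"grip": 0.5, "x": 0, "y": 0, "z": 0, "rx": 0, "ry": 0, "rz": 0}])

```text
time_s: 4.55
tool_pos: [0.5101, -0.2298, 0.1416]
orientation: [180.0, -0.0, -16.7]
contact_force: [0.8, 0.1, 3.2]
gripper_width: 0.0132
gripper_force: 42.3
```

Request:
apply_moves(grip_force=60, plan=[{"grip": 0.5, "x": 0, "y": 0, "z": -0.5, "rx": 0, "ry": 0, "rz": 0}, {"grip": 0.5, "x": 0, "y": 0, "z": -1, "rx": 0, "ry": 0, "rz": 0}, {"grip": 0.5, "x": 0, "y": 0, "z": -1, "rx": 0, "ry": 0, "rz": 0}, {"grip": 0.5, "x": 0, "y": 0, "z": -0.5, "rx": 0, "ry": 0, "rz": 0}, {"grip": 0.5, "x": 0, "y": 0, "z": 0, "rx": 0, "ry": 0, "rz": 0}, {"grip": 0.5, "x": 0, "y": 0, "z": 0, "rx": 0, "ry": 0, "rz": 0}, {"grip": 0.5, "x": 0, "y": 0, "z": 0, "rx": 0, "ry": 0, "rz": 0}])

```text
time_s: 5.25
tool_pos: [0.5097, -0.2295, 0.171]
orientation: [-180.0, 0.0, -16.7]
contact_force: [1.0, 0.6, -1.1]
gripper_width: 0.0131
gripper_force: 60.8
```

```bash
python3 - <<'E'
from h import *; import pickle
s=status.observe(); im=viewer.camera('side')[:,:,::-1]; w=viewer.camera('wrist')[:,:,::-1]
c=cv2.resize(im[80:180,220:340],None,fx=4,fy=4,interpolation=cv2.INTER_CUBIC)
w=cv2.resize(w[90:290,170:330],None,fx=2,fy=2)
cv2.imwrite('pics/c5.png',np.hstack([c,w])); print(s['tool_pos'],s['contact_force'],s['torque'],s['gripper_width'])
E
```

```text
[ 0.50966735 -0.22953381  0.17095038] [ 0.96685875  0.56824785 -1.11038278] [ 0.0203459   0.02725083 -0.00057796] 0.013066442534021045
```

View pics/c5.png

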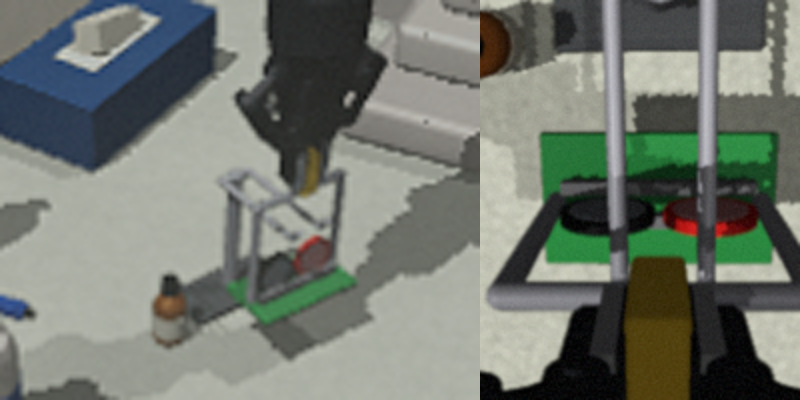

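The rack hangs freely in the grip, about 30 mm up, with both lenses in view. Before backing out I check where the turquoise stand is.

```bash
python3 - <<'E'
from h import *; import pickle
np.set_printoptions(precision=3,suppress=True)
a=cam('wrist',pickle.load(open('w1.pkl','rb')))
# plate corners, from left crop px/2 + (150,70)
c=lambda x,y:[150+x/2,70+y/2]
print(onplane(a,[c(201,360),c(328,380),c(315,437),c(190,417)],.004)); print('post base',onplane(a,[c(260,400)],.005),'top',onplane(a,[c(270,500)],.125))
E
```

```text
[[ 0.348 -0.183]
 [ 0.304 -0.269]
 [ 0.259 -0.248]
 [ 0.305 -0.16 ]]
post base [[ 0.304 -0.216]] top [[ 0.309 -0.215]]
```

Request:
apply_moves(plan=[{"grip": 0.5, "x": -1, "y": 0, "z": 0, "rx": 0, "ry": 0, "rz": 0}, {"grip": 0.5, "x": -2, "y": 0, "z": 0, "rx": 0, "ry": 0, "rz": 0}, {"grip": 0.5, "x": -2, "y": 0, "z": 0, "rx": 0, "ry": 0, "rz": 0}, {"grip": 0.5, "x": -2, "y": 0, "z": 0, "rx": 0, "ry": 0, "rz": 0}, {"grip": 0.5, "x": -1.5, "y": 0, "z": 0, "rx": 0, "ry": 0, "rz": 0}, {"grip": 0.5, "x": 0, "y": 0, "z": 0, "rx": 0, "ry": 0, "rz": 0}, {"grip": 0.5, "x": 0, "y": 0, "z": -1.5, "rx": 0, "ry": 0, "rz": 0}, {"grip": 0.5, "x": 0, "y": 0, "z": -1.5, "rx": 0, "ry": 0, "rz": 0}, {"grip": 0.5, "x": 0, "y": 0, "z": 0, "rx": 0, "ry": 0, "rz": 0}])

```text
time_s: 6.25
tool_pos: [0.4302, -0.2058, 0.203]
orientation: [180.0, -0.2, -16.7]
contact_force: [0.4, 0.7, -2.3]
gripper_width: 0.0132
gripper_force: 61.0
```

Request:
apply_moves(plan=[{"grip": 0.5, "x": -0.1, "y": -1.7, "z": 0, "rx": 0, "ry": 0, "rz": 0}, {"grip": 0.5, "x": -0.2, "y": -3, "z": 0, "rx": 0, "ry": 0, "rz": 0}, {"grip": 0.5, "x": -0.2, "y": -3, "z": 0, "rx": 0, "ry": 0, "rz": 0}, {"grip": 0.5, "x": -0.2, "y": -3, "z": 0, "rx": 0, "ry": 0, "rz": 0}, {"grip": 0.5, "x": -0.2, "y": -3, "z": 0, "rx": 0, "ry": 0, "rz": 0}, {"grip": 0.5, "x": -0.2, "y": -3, "z": 0, "rx": 0, "ry": 0, "rz": 0}, {"grip": 0.5, "x": -0.2, "y": -2.5, "z": 0, "rx": 0, "ry": 0, "rz": 0}, {"grip": 0.5, "x": 0, "y": -1.5, "z": 0, "rx": 0, "ry": 0, "rz": 0}, {"grip": 0.5, "x": 0, "y": 0, "z": 0, "rx": 0, "ry": 0, "rz": -4}, {"grip": 0.5, "x": 0, "y": 0, "z": 0, "rx": 0, "ry": 0, "rz": -5}, {"grip": 0.5, "x": 0, "y": 0, "z": 0, "rx": 0, "ry": 0, "rz": -5}, {"grip": 0.5, "x": 0, "y": 0, "z": 0, "rx": 0, "ry": 0, "rz": -5}, {"grip": 0.5, "x": 0, "y": 0, "z": 0, "rx": 0, "ry": 0, "rz": -5}, {"grip": 0.5, "x": 0, "y": 0, "z": 0, "rx": 0, "ry": 0, "rz": -4}, {"grip": 0.5, "x": 0, "y": 0, "z": 0, "rx": 0, "ry": 0, "rz": -3.4}, {"grip": 0.5, "x": 0, "y": 0, "z": 0, "rx": 0, "ry": 0, "rz": 0}, {"grip": 0.5, "x": 0, "y": 0, "z": 0, "rx": 0, "ry": 0, "rz": 0}])

```text
time_s: 7.95
tool_pos: [0.4755, -0.0032, 0.2007]
orientation: [-180.0, 0.0, 14.6]
contact_force: [0.1, -0.1, -1.1]
gripper_width: 0.0129
gripper_force: 60.9
```

```bash
python3 - <<'E'
from h import *; import pickle
s=status.observe(); w=viewer.camera('wrist')[:,:,::-1]; im=viewer.camera('side')[:,:,::-1]
cv2.imwrite('pics/w3.png',w); cv2.imwrite('pics/side3.png',im); pickle.dump(s,open('w3.pkl','wb'))
c=cv2.resize(im[120:250,180:300],None,fx=3,fy=3,interpolation=cv2.INTER_CUBIC)
w=cv2.resize(w[60:255,150:370],None,fx=2,fy=2); h=390
cv2.imwrite('pics/c6.png',np.hstack([c,w])); print(s['time_s'],s['tool_pos'],s['orientation'],s['contact_force'],s['torque'],s['gripper_width'])
# outline again by mask, w/o assumption
E
```

```text
7.95 [ 0.47547919 -0.00319998  0.20072701] [-1.79977767e+02  3.48534486e-02  1.46129071e+01] [ 0.14206548 -0.06799261 -1.14471625] [-0.01220851  0.04134053  0.04148966] 0.012915789267485794
```

View pics/c6.png

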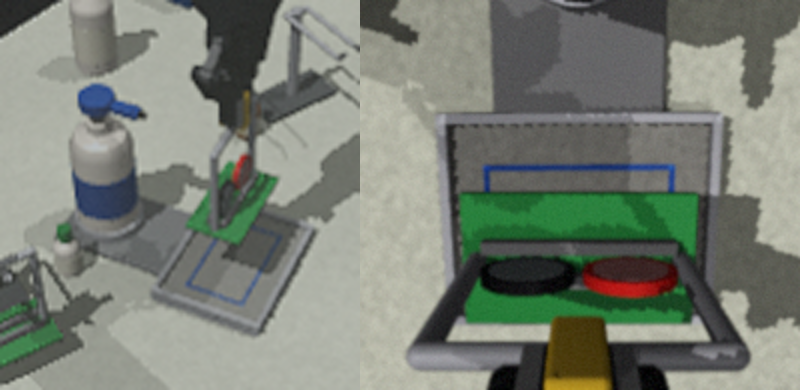

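The side view shows the rack over the tray, with its plate parallel to the outline. In the wrist view the plate's back corners are at (200,156.5) and (319,156.5), the front ones at (203,221) and (316,221), and the bar ends at (174.5,237.5) and (345,237.5). I fit the held pose from these and compare it with the outline.

```bash
python3 - <<'E'
from h import *; import pickle
np.set_printoptions(precision=4,suppress=True)
s=pickle.load(open('w3.pkl','rb'));c=cam('wrist',s)
# rack model (own frame) and pixels, left = +y
P=np.array([[.028,.048,.003],[.028,-.048,.003],[-.028,.048,.006],[-.028,-.048,.006],[0,.046,.1],[0,-.046,.1]])
uv=np.array([[200,156.5],[319,156.5],[203,221],[316,221],[174.5,237.5],[345,237.5]])
def f(p): return (proj(c,P@R.from_euler('xyz',[p[3],p[4],p[5]],degrees=True).as_matrix().T+p[:3])-uv).ravel()
r=least_squares(f,[.475,-.003,.09,0,0,14.6],x_scale=[.01,.01,.01,1,1,1]);print(r.x,r.fun)
print('origin rel tool xyz(cm)',100*R.from_euler('xyz',s['orientation'],degrees=True).as_matrix().T@(r.x[:3]-s['tool_pos']))
# outline back corners & tray rim corners seen now, vs expected (mark .475,-.003,14.7)
y=np.radians(14.7);X=np.array([np.cos(y),np.sin(y)]);Y=np.array([-X[1],X[0]])
m=np.array([.4752,-.003])
print(onplane(c,[[212.5,143.5],[306.5,143.5]],.01),[m+.031*X+.051*Y,m+.031*X-.051*Y])
E
```

```text
[ 0.4772 -0.0027  0.0893 -0.0089 -0.1341 14.6672] [ 0.4083 -0.6338 -0.3936 -0.6648  0.2405  0.5928 -0.2556  0.5935  0.0552
  0.0515 -0.0552  0.061 ]
origin rel tool xyz(cm) [ 0.1876 -0.004  11.1436]
[[ 0.4912  0.0527]
 [ 0.5166 -0.0443]] [array([0.4922, 0.0542]), array([ 0.5181, -0.0445])]
```

The rack is upright (0.1°) with yaw 14.67°. Its origin is about 2.5 mm ahead of the mark, so I shift −0.25 cm and descend, slowly at the end.

Request:
apply_moves(plan=[{"grip": 0.5, "x": -0.25, "y": 0, "z": 1, "rx": 0, "ry": 0, "rz": 0}, {"grip": 0.5, "x": 0, "y": 0, "z": 2, "rx": 0, "ry": 0, "rz": 0}, {"grip": 0.5, "x": 0, "y": 0, "z": 2, "rx": 0, "ry": 0, "rz": 0}, {"grip": 0.5, "x": 0, "y": 0, "z": 1.5, "rx": 0, "ry": 0, "rz": 0}, {"grip": 0.5, "x": 0, "y": 0, "z": 0.8, "rx": 0, "ry": 0, "rz": 0}, {"grip": 0.5, "x": 0, "y": 0, "z": 0.3, "rx": 0, "ry": 0, "rz": 0}, {"grip": 0.5, "x": 0, "y": 0, "z": 0, "rx": 0, "ry": 0, "rz": 0}, {"grip": 0.5, "x": 0, "y": 0, "z": 0, "rx": 0, "ry": 0, "rz": 0}])

```text
time_s: 8.85
tool_pos: [0.4736, -0.0038, 0.1258]
orientation: [180.0, -0.1, 14.7]
contact_force: [-0.0, 0.2, -1.0]
gripper_width: 0.0127
gripper_force: 60.9
```

Request:
apply_moves(plan=[{"grip": 0.5, "x": 0, "y": 0, "z": 0.1, "rx": 0, "ry": 0, "rz": 0}, {"grip": 0.5, "x": 0, "y": 0, "z": 0.1, "rx": 0, "ry": 0, "rz": 0}, {"grip": 0.5, "x": 0, "y": 0, "z": 0, "rx": 0, "ry": 0, "rz": 0}])

```text
time_s: 9.15
tool_pos: [0.4732, -0.0039, 0.1234]
orientation: [180.0, -0.0, 14.7]
contact_force: [0.1, 0.7, -1.2]
gripper_width: 0.0131
gripper_force: 60.9
```

Request:
apply_moves(plan=[{"grip": 0.5, "x": 0, "y": 0, "z": 0.1, "rx": 0, "ry": 0, "rz": 0}, {"grip": 0.5, "x": 0, "y": 0, "z": 0.1, "rx": 0, "ry": 0, "rz": 0}, {"grip": 0.5, "x": 0, "y": 0, "z": 0, "rx": 0, "ry": 0, "rz": 0}])

```text
time_s: 9.45
tool_pos: [0.473, -0.0038, 0.1211]
orientation: [-180.0, 0.0, 14.7]
contact_force: [-0.8, 0.3, -1.7]
gripper_width: 0.0129
gripper_force: 60.9
```

Request:
apply_moves(plan=[{"grip": 0.5, "x": 0, "y": 0, "z": 0.1, "rx": 0, "ry": 0, "rz": 0}, {"grip": 0.5, "x": 0, "y": 0, "z": 0, "rx": 0, "ry": 0, "rz": 0}])

```text
time_s: 9.65
tool_pos: [0.4731, -0.0038, 0.1201]
orientation: [-180.0, 0.0, 14.7]
contact_force: [0.0, 0.3, -1.5]
gripper_width: 0.0132
gripper_force: 60.9
```

Request:
apply_moves(plan=[{"grip": 0.5, "x": 0, "y": 0, "z": 0.1, "rx": 0, "ry": 0, "rz": 0}, {"grip": 0.5, "x": 0, "y": 0, "z": 0, "rx": 0, "ry": 0, "rz": 0}])

```text
time_s: 9.85
tool_pos: [0.4734, -0.0041, 0.12]
orientation: [180.0, -0.0, 14.7]
contact_force: [-1.5, -1.8, 6.8]
gripper_width: 0.0133
gripper_force: 62.1
```

```bash
python3 - <<'E'
from h import *; import pickle
s=status.observe(); w=viewer.camera('wrist')[:,:,::-1]; im=viewer.camera('side')[:,:,::-1]
pickle.dump(s,open('w4.pkl','wb')); cv2.imwrite('pics/w4.png',w)
c=cv2.resize(im[140:240,215:295],None,fx=4,fy=4,interpolation=cv2.INTER_CUBIC)
w=cv2.resize(w[70:270,140:380],None,fx=2,fy=2)
cv2.imwrite('pics/c7.png',np.hstack([c,w])); print(s['tool_pos'],s['contact_force'])
E
```

```text
[ 0.47338598 -0.00412087  0.11999822] [-1.50393603 -1.8394279   6.80910093]
```

View pics/c7.png

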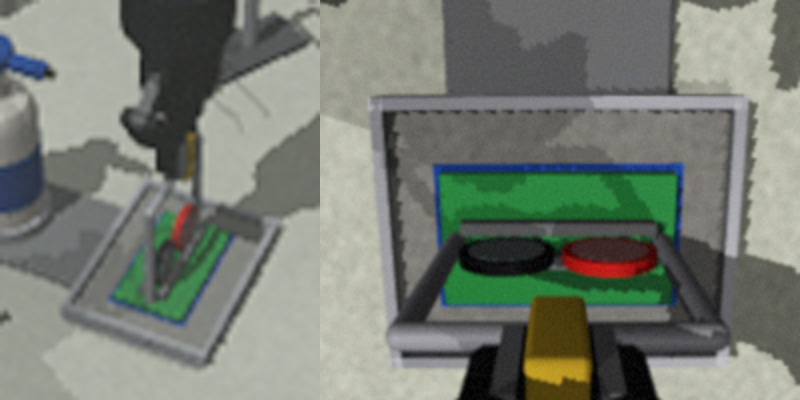

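The plate sits inside the outline with blue visible evenly around it, in firm contact at 6.8 N. I release and rise.

Request:
apply_moves(grip_force=20, plan=[{"grip": 0.5, "x": 0, "y": 0, "z": -0.05, "rx": 0, "ry": 0, "rz": 0}, {"grip": 1.5, "x": 0, "y": 0, "z": 0, "rx": 0, "ry": 0, "rz": 0}, {"grip": 2, "x": 0, "y": 0, "z": 0, "rx": 0, "ry": 0, "rz": 0}, {"grip": 3.5, "x": 0, "y": 0, "z": 0, "rx": 0, "ry": 0, "rz": 0}, {"grip": 6, "x": 0, "y": 0, "z": 0, "rx": 0, "ry": 0, "rz": 0}, {"grip": 6, "x": 0, "y": 0, "z": 0, "rx": 0, "ry": 0, "rz": 0}, {"grip": 6, "x": 0, "y": 0, "z": 0, "rx": 0, "ry": 0, "rz": 0}])

```text
time_s: 10.65
tool_pos: [0.4732, -0.0038, 0.1197]
orientation: [180.0, 0.0, 14.7]
contact_force: [-0.3, 0.1, 0.7]
gripper_width: 0.0601
gripper_force: 0.0
```

Request:
apply_moves(plan=[{"grip": 6, "x": 0, "y": 0, "z": -1, "rx": 0, "ry": 0, "rz": 0}, {"grip": 6, "x": 0, "y": 0, "z": -2, "rx": 0, "ry": 0, "rz": 0}, {"grip": 6, "x": 0, "y": 0, "z": -4, "rx": 0, "ry": 0, "rz": 0}, {"grip": 3, "x": 0, "y": 0, "z": -4, "rx": 0, "ry": 0, "rz": 0}, {"grip": 0, "x": 0, "y": 0, "z": -3, "rx": 0, "ry": 0, "rz": 0}, {"grip": 0, "x": 0, "y": 0, "z": 0, "rx": 0, "ry": 0, "rz": 0}, {"grip": 0, "x": 0, "y": 0, "z": 0, "rx": 0, "ry": 0, "rz": 0}, {"grip": 0, "x": 0, "y": 0, "z": 0, "rx": 0, "ry": 0, "rz": 0}])

```text
time_s: 11.45
tool_pos: [0.4723, -0.0039, 0.259]
orientation: [-180.0, 0.1, 14.7]
contact_force: [0.2, 0.4, 0.3]
gripper_width: 0.0001
gripper_force: 0.0
```

```bash
python3 - <<'E'
from h import *; import pickle
np.set_printoptions(precision=4,suppress=True)
s=status.observe(); w=viewer.camera('wrist')[:,:,::-1].copy(); t=viewer.camera('top')[:,:,::-1].copy()
pickle.dump(s,open('w5.pkl','wb')); cv2.imwrite('pics/w5.png',w); print(s['tool_pos'],s['orientation'],s['contact_force'],s['gripper_width'])
cs={'w':(cam('wrist',s),w),'t':(cam('top'),t),'s':(cam('side'),cv2.imread('pics/side0.png'))}
uv={}
for k,(c,im) in cs.items():
    pr=proj(c,[.616,.031,.178])[0]
    print(k,pr)
    hsv=cv2.cvtColor(im,cv2.COLOR_BGR2HSV); m=((hsv[...,0]>95)&(hsv[...,0]<130)&(hsv[...,1]>120)).astype(np.uint8)
    n,l,st,ce=cv2.connectedComponentsWithStats(m)
    # cap disc: largest inscribed circle of the blue blob nearest the prediction
    j=[i for i in range(1,n) if st[i,4]>20 and np.hypot(*(ce[i]-pr))<60]
    for i in j:
        d=cv2.distanceTransform(np.pad((l==i).astype(np.uint8),1),cv2.DIST_L2,5)[1:-1,1:-1]; y,x=np.unravel_index(d.argmax(),d.shape); print('  ',st[i],ce[i],'circle',x,y,d.max())
cv2.imwrite('pics/c8.png',np.hstack([w,cv2.resize(t[110:220,225:300],None,fx=3.49,fy=3.491)[:384]]))
E
```

```text
[ 0.4723 -0.0039  0.259 ] [-179.977     0.1017   14.701 ] [0.2408 0.4299 0.275 ] 9.983302908998746e-05
w [264.1844 -19.7465]
   [ 231    0   56   60 1445] [259.1204  28.2976] circle 259 10 10.393799
t [256.3654 134.8316]
s [211.9697 150.2577]
   [205 105   7   7  37] [208.027  107.8108] circle 208 107 3.0
   [206 148  20  11 115] [214.0696 153.3391] circle 211 152 4.1969
   [205 180  11  13  53] [209.1321 185.6981] circle 205 180 1.0
```

View pics/c8.png

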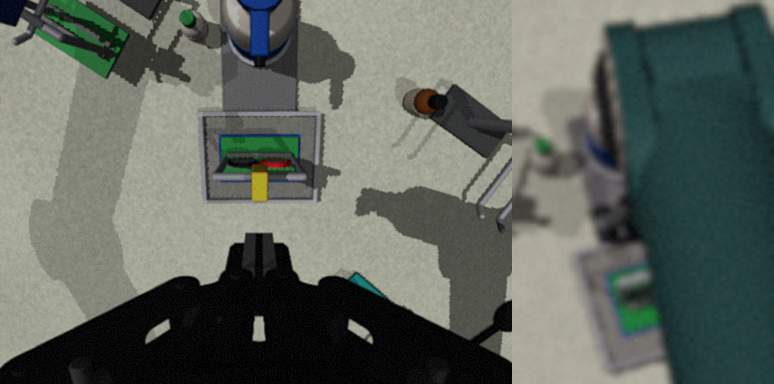

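The rack stands upright on the outline with the gripper clear, and both bottles (white at (190,22), amber at (425,100)) stand untouched. The spout lies on column 259, so the cap is straight ahead along tool x. I move 9 cm nearer to fix its position.

Request:
apply_moves(plan=[{"grip": 0, "x": 3, "y": 0, "z": 0, "rx": 0, "ry": 0, "rz": 0}, {"grip": 0, "x": 3, "y": 0, "z": 0, "rx": 0, "ry": 0, "rz": 0}, {"grip": 0, "x": 3, "y": 0, "z": 0, "rx": 0, "ry": 0, "rz": 0}, {"grip": 0, "x": 0, "y": 0, "z": 0, "rx": 0, "ry": 0, "rz": 0}, {"grip": 0, "x": 0, "y": 0, "z": 0, "rx": 0, "ry": 0, "rz": 0}, {"grip": 0, "x": 0, "y": 0, "z": 0, "rx": 0, "ry": 0, "rz": 0}])

```text
time_s: 12.15
tool_pos: [0.559, 0.0187, 0.2589]
orientation: [-180.0, 0.1, 14.7]
contact_force: [0.2, 0.0, 0.3]
gripper_width: 0.0002
gripper_force: 0.0
```

```bash
python3 - <<'E'
from h import *; import pickle
np.set_printoptions(precision=4,suppress=True)
s=status.observe(); w=viewer.camera('wrist')[:,:,::-1].copy(); c=cam('wrist',s); cv2.imwrite('pics/w6.png',w)
pr=proj(c,[.6155,.033,.178])[0]; print(s['tool_pos'],pr)
hsv=cv2.cvtColor(w,cv2.COLOR_BGR2HSV); m=((hsv[...,0]>95)&(hsv[...,0]<130)&(hsv[...,1]>120)).astype(np.uint8)
m=cv2.morphologyEx(m,cv2.MORPH_CLOSE,np.ones((3,3)))
n,l,st,ce=cv2.connectedComponentsWithStats(m)
for i in range(1,n):
    if st[i,4]<60: continue
    d=cv2.distanceTransform(np.pad((l==i).astype(np.uint8),1),cv2.DIST_L2,5)[1:-1,1:-1]; y,x=np.unravel_index(d.argmax(),d.shape); print(st[i],'circle',x,y,d.max(),onplane(c,[[x,y]],.178), 'exp r',c['f']*.018/abs((np.array([.6155,.033,.178])-c['M'][:3,3])@c['M'][:3,2]))
M=R.from_euler('xyz',s['orientation'],degrees=True).as_matrix()
E
```

```text
[0.559  0.0187 0.2589] [260.4502 121.8507]
[ 235   96   49   91 2554] circle 259 121 23.968996 [[0.6158 0.0341]] exp r 25.744621012382296
[   0  104   42   37 1212] circle 16 121 16.984497 [[0.5728 0.2064]] exp r 25.744621012382296
[221 203  77  31 250] circle 222 204 2.0 [[0.5495 0.0456]] exp r 25.744621012382296
[ 252  247  109  137 3112] circle 309 346 4.9968996 [[ 0.4391 -0.0583]] exp r 25.744621012382296
[220 272  23  25 164] circle 224 279 3.1969 [[0.4869 0.0298]] exp r 25.744621012382296
[161 280  41  57 496] circle 171 294 4.1969 [[0.4612 0.0695]] exp r 25.744621012382296
[206 284  17  17  91] circle 215 294 2.8 [[0.4709 0.0339]] exp r 25.744621012382296
[341 287  79  48 810] circle 387 307 3.5969 [[ 0.4946 -0.1108]] exp r 25.744621012382296
[123 295  24  24 148] circle 139 300 2.1969 [[0.4478 0.095 ]] exp r 25.744621012382296
[200 296  43  24 228] circle 228 299 4.0 [[0.469  0.0223]] exp r 25.744621012382296
[241 302  14  20 110] circle 248 309 3.0 [[0.4637 0.0037]] exp r 25.744621012382296
[290 309  25  18 155] circle 297 318 4.1969 [[ 0.4653 -0.0391]] exp r 25.744621012382
[... 1535 characters left out ...]
r 25.744621012382296
[104 358  29  15 108] circle 125 361 2.0 [[0.3775 0.0991]] exp r 25.744621012382296
[ 49 363  16  21  92] circle 60 365 2.0 [[0.3529 0.1598]] exp r 25.744621012382296
[449 364  19  20 129] circle 455 377 3.0 [[ 0.4345 -0.2085]] exp r 25.744621012382296
[  0 366  21  18 104] circle 7 370 2.1969 [[0.3274 0.2135]] exp r 25.744621012382296
[ 29 366  21  18 125] circle 35 377 3.0 [[0.3284 0.1845]] exp r 25.744621012382296
[492 367  20  17 107] circle 509 373 2.8 [[ 0.4494 -0.2633]] exp r 25.744621012382296
[183 373  14  11  73] circle 185 377 3.0 [[0.3744 0.042 ]] exp r 25.744621012382296
[254 376  27   8  86] circle 259 381 2.1969 [[ 0.388  -0.0258]] exp r 25.744621012382296
```

The cap is at (0.6158, 0.0341), matching the predicted (0.615, 0.034). I move 5.9 cm along tool x and descend to just above it.

Request:
apply_moves(plan=[{"grip": 0, "x": 2, "y": 0, "z": 0, "rx": 0, "ry": 0, "rz": 0}, {"grip": 0, "x": 2, "y": 0, "z": 0, "rx": 0, "ry": 0, "rz": 0}, {"grip": 0, "x": 1.9, "y": 0, "z": 0, "rx": 0, "ry": 0, "rz": 0}, {"grip": 0, "x": 0, "y": 0, "z": 2, "rx": 0, "ry": 0, "rz": 0}, {"grip": 0, "x": 0, "y": 0, "z": 2, "rx": 0, "ry": 0, "rz": 0}, {"grip": 0, "x": 0, "y": 0, "z": 2, "rx": 0, "ry": 0, "rz": 0}, {"grip": 0, "x": 0, "y": 0, "z": 1.4, "rx": 0, "ry": 0, "rz": 0}, {"grip": 0, "x": 0, "y": 0, "z": 0, "rx": 0, "ry": 0, "rz": 0}, {"grip": 0, "x": 0, "y": 0, "z": 0, "rx": 0, "ry": 0, "rz": 0}])

```text
time_s: 13.1
tool_pos: [0.6174, 0.0339, 0.1863]
orientation: [180.0, -0.0, 14.7]
contact_force: [0.9, 0.1, 0.0]
gripper_width: 0.0002
gripper_force: 0.0
```

Request:
apply_moves(plan=[{"grip": 0, "x": 0, "y": 0, "z": 0.3, "rx": 0, "ry": 0, "rz": 0}, {"grip": 0, "x": 0, "y": 0, "z": 0.3, "rx": 0, "ry": 0, "rz": 0}, {"grip": 0, "x": 0, "y": 0, "z": 0.3, "rx": 0, "ry": 0, "rz": 0}, {"grip": 0, "x": 0, "y": 0, "z": 0, "rx": 0, "ry": 0, "rz": 0}, {"grip": 0, "x": 0, "y": 0, "z": 0, "rx": 0, "ry": 0, "rz": 0}])

```text
time_s: 13.6
tool_pos: [0.6176, 0.034, 0.1773]
orientation: [180.0, -0.0, 14.7]
contact_force: [-0.7, -0.4, 2.8]
gripper_width: 0.0002
gripper_force: 1.5
```

Contact came at 0.1775 with 2.8 N, as expected. I press on.

Request:
apply_moves(plan=[{"grip": 0, "x": 0, "y": 0, "z": 0.3, "rx": 0, "ry": 0, "rz": 0}, {"grip": 0, "x": 0, "y": 0, "z": 0.3, "rx": 0, "ry": 0, "rz": 0}, {"grip": 0, "x": 0, "y": 0, "z": 0.2, "rx": 0, "ry": 0, "rz": 0}, {"grip": 0, "x": 0, "y": 0, "z": 0, "rx": 0, "ry": 0, "rz": 0}])

```text
time_s: 14.0
tool_pos: [0.6177, 0.034, 0.1694]
orientation: [180.0, -0.1, 14.7]
contact_force: [-1.9, -0.4, 8.4]
gripper_width: -0.0
gripper_force: 4.0
```

Request:
apply_moves(plan=[{"grip": 0, "x": 0, "y": 0, "z": 0.1, "rx": 0, "ry": 0, "rz": 0}, {"grip": 0, "x": 0, "y": 0, "z": 0.1, "rx": 0, "ry": 0, "rz": 0}, {"grip": 0, "x": 0, "y": 0, "z": 0, "rx": 0, "ry": 0, "rz": 0}, {"grip": 0, "x": 0, "y": 0, "z": 0, "rx": 0, "ry": 0, "rz": 0}])

```text
time_s: 14.4
tool_pos: [0.6177, 0.034, 0.1681]
orientation: [180.0, -0.1, 14.7]
contact_force: [-2.4, -0.7, 10.5]
gripper_width: -0.0
gripper_force: 5.2
```

Request:
apply_moves(plan=[{"grip": 0, "x": 0, "y": 0, "z": 0.1, "rx": 0, "ry": 0, "rz": 0}, {"grip": 0, "x": 0, "y": 0, "z": 0, "rx": 0, "ry": 0, "rz": 0}, {"grip": 0, "x": 0, "y": 0, "z": 0, "rx": 0, "ry": 0, "rz": 0}])

```text
time_s: 14.7
tool_pos: [0.6178, 0.034, 0.168]
orientation: [179.9, -0.1, 14.7]
contact_force: [-4.4, -0.5, 15.9]
gripper_width: -0.0001
gripper_force: 7.8
```

The force rose sharply at z = 0.168 with no further travel, so the cap is fully down. I raise and back away.

Request:
apply_moves(plan=[{"grip": 0, "x": 0, "y": 0, "z": -0.5, "rx": 0, "ry": 0, "rz": 0}, {"grip": 0, "x": 0, "y": 0, "z": -1, "rx": 0, "ry": 0, "rz": 0}, {"grip": 0, "x": 0, "y": 0, "z": -2, "rx": 0, "ry": 0, "rz": 0}, {"grip": 0, "x": 0, "y": 0, "z": -3, "rx": 0, "ry": 0, "rz": 0}, {"grip": 0, "x": 0, "y": 0, "z": -2.8, "rx": 0, "ry": 0, "rz": 0}, {"grip": 0, "x": -2, "y": 0, "z": 0, "rx": 0, "ry": 0, "rz": 0}, {"grip": 0, "x": -2, "y": 0, "z": 0, "rx": 0, "ry": 0, "rz": 0}, {"grip": 0, "x": -1.9, "y": 0, "z": 0, "rx": 0, "ry": 0, "rz": 0}, {"grip": 0, "x": 0, "y": 0, "z": 0, "rx": 0, "ry": 0, "rz": 0}, {"grip": 0, "x": 0, "y": 0, "z": 0, "rx": 0, "ry": 0, "rz": 0}, {"grip": 0, "x": 0, "y": 0, "z": 0, "rx": 0, "ry": 0, "rz": 0}])

```text
time_s: 15.8
tool_pos: [0.5609, 0.0193, 0.2586]
orientation: [-180.0, -0.0, 14.7]
contact_force: [0.1, 0.3, 0.0]
gripper_width: 0.0001
gripper_force: 0.0
```

```bash
python3 - <<'E'
from h import *
s=status.observe(); w=viewer.camera('wrist')[:,:,::-1].copy(); cv2.imwrite('pics/w7.png',w); print(s['tool_pos'],s['contact_force'])
def circ(w):
    h=cv2.cvtColor(w,cv2.COLOR_BGR2HSV); m=((h[...,0]>95)&(h[...,0]<130)&(h[...,1]>120)).astype(np.uint8); m=cv2.morphologyEx(m,cv2.MORPH_CLOSE,np.ones((3,3)))
    d=cv2.distanceTransform(m[:200],cv2.DIST_L2,5); y,x=np.unravel_index(d.argmax(),d.shape); return x,y,d.max()
o=cv2.imread('pics/w6.png'); print('cap before/after',circ(o),circ(w),'mean diff',cv2.absdiff(o,w).mean())
# compare scene in fixed side view with start: bottles & spare rack regions; rack vs. placed crop
im=viewer.camera('side')[:,:,::-1]; a=cv2.imread('pics/side0.png'); 
for n,(x,y,W,H) in dict(white=(194,190,18,22),amber=(255,145,16,22),spare=(150,185,55,65)).items(): print(n,cv2.absdiff(im[y:y+H,x:x+W].copy(),a[y:y+H,x:x+W]).mean())
E
```

```text
[0.56089951 0.01927997 0.25864858] [0.10370353 0.29808046 0.01308005]
cap before/after (np.int64(259), np.int64(121), np.float32(23.968996)) (np.int64(259), np.int64(124), np.float32(23.968996)) mean diff 7.7317148844401045
white 3.4015151515151514
amber 3.793560606060606
spare 6.553566433566433
```

The cap is back up: same radius, and its shift matches the 2 mm pose difference. The bottle regions are essentially unchanged. I hand the job in.

```bash
python3 -c "
from plant import ticket
print(ticket.job_done())"
```

```text
the job is handed in; nothing more can be done
None
```

The lens rack stands upright and released on the blue outline, and after that the nozzle cap was pressed fully down and sprang back. The spare rack and both drops bottles were not touched, and the job was handed in at about 16 s of robot time.

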